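# Restart the network repeater at its socket switch

### The job

The round network repeater on the desk's power block has hung: restart it with the rocker switch in front of its own socket. With the fingertips lightly press the switch's raised half fully down to turn it off, leave it off for about three seconds, then press the other half fully down to turn it on again, and withdraw. Do not move the other three switches, do not lift or shift anything plugged in or lying about, and do not press hard.

Things in the scene. Friction and masses are not known exactly. Their poses are not given: they have to be found in the camera images.
- block: White desktop power block, fixed to the desk, 150 (x) x 300 (y) x 36 mm high; origin at the centre of its underside. Its -x long side, towards the robot, carries a row of four grey rocker switches; the +x side a row of four sockets. Switch and socket of the same number lie in one lane, the socket 80 mm straight behind (+x of) its switch; lanes are 72 mm apart along the block's y.
- repeater: The round plug-in network repeater, the only round plug: black upright cylinder 42 mm in diameter, 42 mm high, standing loose on one of the sockets; origin at the centre of its underside. Which socket varies.
- charger: Bystander: wide black charger block, 42 x 56 x 40 mm high, standing loose on a socket; origin at the centre of its underside.
- slim: Bystander: slim black charger, 42 x 20 x 36 mm high, standing loose on a socket; origin at the centre of its underside.
- sensor: Bystander: low square black plug, 40 x 40 x 18 mm high, standing loose on a socket; origin at the centre of its underside.
- flask: Bystander: pink drinking flask, 70 mm in diameter, 150 mm high, beside the block; origin at the centre of its underside.
- stapler: Bystander: black stapler, 150 x 36 x 56 mm high, beside the block; origin at the centre of its underside.
- notes: Bystander: pad of pale notes, 75 x 75 x 16 mm, in front of the block; origin at the centre of its underside.
- pen: Bystander: black pen, 137 mm long along its y, 12 mm high, in front of the block; origin under its middle.
- mouse: Bystander: black computer mouse, 100 x 60 x 32 mm high, beside the block; origin at the centre of its underside.
- switch0 (a point): Middle of rocker 0 (0 at the block's +y end, 3 at its -y end): on the hinge line, at the bottom of its shallow V, 48 mm above the desk and 12 mm above the block's top. The switch sits on a rubber cushion: pressed past its stop it sinks softly (from about 2.5 N on, 2.5 N per mm) by up to 6 mm, then stops hard, and rises again when let go. Axes as the block's.
- socket0 (a point): Centre of socket 0 on the block's top, 36 mm above the desk; axes as the block's.
- rocker0 (a joint): Rocker switch 0, 26 mm wide (y), two 22 mm halves in a shallow V. 0 rad: on, far (+x) half down and level, near (-x) half raised, its outer edge 57 mm above the desk. 0.4 rad: off, near half down and level at 48 mm, far half raised the same way. To change it, press the raised half near its outer edge straight down to its stop (2 to 3 N); it stays where it is left. Starts on (0 to 0.04).
- switch1 (a point): Middle of rocker 1 (0 at the block's +y end, 3 at its -y end): on the hinge line, at the bottom of its shallow V, 48 mm above the desk and 12 mm above the block's top. The switch sits on a rubber cushion: pressed past its stop it sinks softly (from about 2.5 N on, 2.5 N per mm) by up to 6 mm, then stops hard, and rises again when let go. Axes as the block's.
- socket1 (a point): Centre of socket 1 on the block's top, 36 mm above the desk; axes as the block's.
- rocker1 (a joint): Rocker switch 1, 26 mm wide (y), two 22 mm halves in a shallow V. 0 rad: on, far (+x) half down and level, near (-x) half raised, its outer edge 57 mm above the desk. 0.4 rad: off, near half down and level at 48 mm, far half raised the same way. To change it, press the raised half near its outer edge straight down to its stop (2 to 3 N); it stays where it is left. Starts on (0 to 0.04).
- switch2 (a point): Middle of rocker 2 (0 at the block's +y end, 3 at its -y end): on the hinge line, at the bottom of its shallow V, 48 mm above the desk and 12 mm above the block's top. The switch sits on a rubber cushion: pressed past its stop it sinks softly (from about 2.5 N on, 2.5 N per mm) by up to 6 mm, then stops hard, and rises again when let go. Axes as the block's.
- socket2 (a point): Centre of socket 2 on the block's top, 36 mm above the desk; axes as the block's.
- rocker2 (a joint): Rocker switch 2, 26 mm wide (y), two 22 mm halves in a shallow V. 0 rad: on, far (+x) half down and level, near (-x) half raised, its outer edge 57 mm above the desk. 0.4 rad: off, near half down and level at 48 mm, far half raised the same way. To change it, press the raised half near its outer edge straight down to its stop (2 to 3 N); it stays where it is left. Starts on (0 to 0.04).
- switch3 (a point): Middle of rocker 3 (0 at the block's +y end, 3 at its -y end): on the hinge line, at the bottom of its shallow V, 48 mm above the desk and 12 mm above the block's top. The switch sits on a rubber cushion: pressed past its stop it sinks softly (from about 2.5 N on, 2.5 N per mm) by up to 6 mm, then stops hard, and rises again when let go. Axes as the block's.
- socket3 (a point): Centre of socket 3 on the block's top, 36 mm above the desk; axes as the block's.
- rocker3 (a joint): Rocker switch 3, 26 mm wide (y), two 22 mm halves in a shallow V. 0 rad: on, far (+x) half down and level, near (-x) half raised, its outer edge 57 mm above the desk. 0.4 rad: off, near half down and level at 48 mm, far half raised the same way. To change it, press the raised half near its outer edge straight down to its stop (2 to 3 N); it stays where it is left. Starts on (0 to 0.04).
Not all that is in view belongs to the job. What is shaped like the repeater but red or yellow is not meant.

How it is judged:
By the outcome, as a careful person would: the job done as asked, in the order asked, and still so for the second after the job is handed in, with the robot touching nothing.
It also fails if it takes over 40 s, if anything falls off the work surface, if the arm or the gripper's body presses on something with over 40 N, if the wrist force passes 120 N, or if a joint passes its speed limit or range.

### The arm

A 6-joint arm with a two-finger parallel gripper is mounted at the origin on the work surface. World frame = base frame: x ahead of the robot, y to its left, z up, the work surface at z = 0. Lengths are in m, angles in rad, forces in N, time in s.
With the tool pointing down it reaches from about 0.325 to 0.9 m from the base axis. Payload 6.1 kg.
Tool frame: the origin (TCP) lies at the very end of the fingers, on their centre line; the grasp point (between the pads) lies 19 mm behind it; z points along the fingers, y is the direction in which the jaws open and shut (so a half turn about z gives the same grasp; the last joint's range is limited). The gripper opens to 85 mm and grips with 20 to 120 N. Pads are 22 mm wide; open, the fingers measure 114 mm over their backs; the gripper's body (76 mm by 85 mm) begins 54 mm behind the grasp point. The pads swing forward as they close: fully open they stand 13 mm farther back than shut.
Start: joints at [1.09, 0.22, 1.526, -0, 1.395, -0.126], TCP at [0.217, 0.586, 0.231] pointing down, gripper open.
Joint ranges: [-2.98, 2.98], [-0.91, 2.08], [0.09, 2.57], [-1.24, 4.39], [0.2, 2.65], [-2.68, 2.68]. Speed limits (rad/s): [2.57, 2.57, 3.01, 3.14, 3.14, 3.14].

### API

Orientations are given as a unit quaternion [x, y, z, w].
In Python, from rig import status, optics, bot gives the robot as it stands.
- The arm moves only by the tool send_rows, never from a script. Its argument "motion" is a list that holds one entry, the list of rows, each a list of 7 numbers: the shift along the tool's x, y, z in m, then the turn, a rotation vector about the tool's x, y, z in rad, then the opening, from -1 (shut) to 1 (fully open), so that 0 is half open. In form: [[[dx, dy, dz, rx, ry, rz, jaw], ...]]. A call has 1 to 8 rows; each row shifts and turns the pose as measured when the row begins, along the tool's axes as they then stand; what a row does not reach is not made up. A row lasts 1/10 s, in which the tool goes at most 50 mm and 8.59 degrees, less where a joint would pass 70% of its speed; a pose out of reach is approached as far as the arm can. A call with a gripper value outside its range is refused whole. The fingers move at their own pace and stop on an object; the grip force is fixed at half the most. Time passes only in rows, so rows that do not move let the fingers close. It gives the time, the measured TCP pose, the force and the opening at its end, in the units of the state.
- status.read_state(): the state, without advancing time (a new reading comes with each control period).
- optics.capture(name): name is "side" or "top"; returns (picture, depth): 400x640x3 uint8, blue, green, red; 400x640 float32, m along the optical axis (not along the pixel's ray), 0 where there is no reading.
- optics.camera_info(name): a dict with "intrinsics" (3x3 intrinsics, pixels), "view" (4x4, takes a point from world to camera coordinates). Camera axes: x right, y up, looking along -z (the intrinsics and any distortion apply to the point x, -y, -z); pixel columns grow to the right and rows downward; lengths in m; the calibration is good to about 2 mm. A picture is of the moment at which its call begins. camera_info takes no time and is no camera call.
- bot.finish_job(): hands the job in, once; it reports no verdict.
The state is a dict: "time": time; "qpos": joint angles; "joint_vel": joint speeds; "joint_efforts": joint torques, N m; "ee_pos": TCP position; "orientation": TCP orientation; "ft_force": force on the tool from outside, world axes, zero at the start; "moment": the same for the moment, N m; "finger_gap": finger opening in m.
Only numpy, scipy, OpenCV 4.12 (cv2) and the standard library are available. Lean on these libraries where they do the work, as an engineer would, in place of code of your own. Each camera call takes 0.05 s, during which the arm holds its last target. There are 200 camera calls.

## Working session

There is one attempt and no reset: what is moved stays moved. The work goes in short steps, Python scripts to look and compute and a tool call to move; the robot and the scene stay as the last step left them, time stands still between calls to the robot, and variables do not carry over. Pictures are saved under pics/ and viewed, about 8 in all and at most 12, crops included, and the job is handed in when it is done.

Besides the shell and the picture viewer there is one more tool, called after "Emit:" as name(argument=value, ...), one argument or row to a line, values as JSON. send_rows: Moves the arm, as the interface text tells. Its arguments: {"type":"object","properties":{"motion":{"type":"array","items":{"type":"array","items":{"type":"array","items":{"type":"number"}}}}},"required":["motion"]}

```bash
mkdir -p pics; cat > h.py <<'E'
import numpy as np,cv2
from rig import status,optics,bot
def cast(n,u,v,z):
    c=optics.camera_info(n);K=np.array(c["intrinsics"]);V=np.array(c["view"])
    d=np.linalg.inv(K)@[u,v,1];d=np.array([d[0],-d[1],-d[2]])
    R=V[:3,:3];o=-R.T@V[:3,3];d=R.T@d
    return o+d*(z-o[2])/d[2]
def proj(n,p):
    c=optics.camera_info(n);K=np.array(c["intrinsics"]);V=np.array(c["view"])
    q=V[:3,:3]@p+V[:3,3];q=K@[q[0],-q[1],-q[2]];return q[:2]/q[2]
E
python3 - <<'E'
from h import *
for n in("top","side"):
    i,d=optics.capture(n);cv2.imwrite(f"pics/{n}0.png",i);np.save(f"pics/{n}0.npy",d)
    print(optics.camera_info(n))
print(status.read_state())
E
```

```text
{'intrinsics': array([[376.67011426,   0.        , 318.25636566],
       [  0.        , 376.67011426, 204.02359058],
       [  0.        ,   0.        ,   1.        ]]), 'view': array([[-0.01790206, -0.99981675, -0.00678041,  0.05127176],
       [ 0.99101459, -0.01864267,  0.13244821, -0.60297553],
       [-0.13255034, -0.00434839,  0.99116674, -0.92989793],
       [ 0.        ,  0.        ,  0.        ,  1.        ]])}
{'intrinsics': array([[403.33369978,   0.        , 316.32928463],
       [  0.        , 403.33369978, 202.09541675],
       [  0.        ,   0.        ,   1.        ]]), 'view': array([[ 0.77298459, -0.63427406, -0.01382871, -0.43470512],
       [ 0.49653693,  0.59127021,  0.63549243, -0.33944132],
       [-0.39489986, -0.49809232,  0.77198325, -0.70514826],
       [ 0.        ,  0.        ,  0.        ,  1.        ]])}
{'time': 0.1, 'qpos': array([ 1.08988044e+00,  2.21147307e-01,  1.52752695e+00,  3.58598837e-05,
        1.39471495e+00, -1.26094885e-01]), 'joint_vel': array([-0.00115071, -0.00210496, -0.004308  , -0.00172923,  0.00150506,
       -0.00060128]), 'joint_efforts': array([ 7.79537786e-04, -4.98243892e+01, -3.90549088e+01, -2.68435169e-04,
        5.63982554e-03,  2.26072081e-05]), 'ee_pos': array([0.21686675, 0.58557015, 0.23029261]), 'orientation': array([ 1.76484348e-01,  9.84303036e-01, -8.51946535e-04, -2.85308881e-04]), 'ft_force': array([-0.33467724, -0.33743486,  0.07900933]), 'moment': array([-0.00397796,  0.01835507, -0.00147323]), 'finger_gap': 0.08552730684546689}
```

View pics/top0.png

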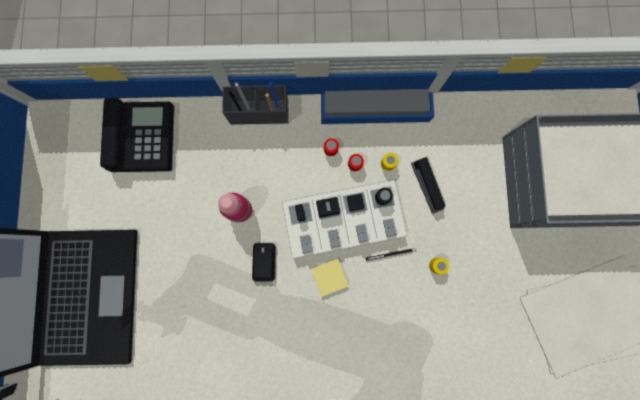

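View pics/side0.png

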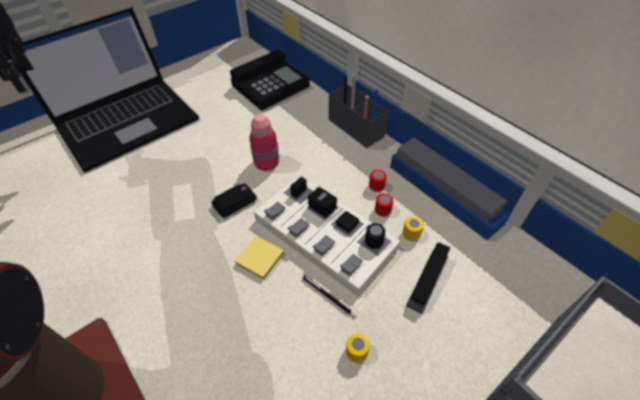

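Both views show four plugs on the block. In the top view they are slim (300,213), charger (328,207), sensor (355,202) and a round black one (384,196), which I take to be the repeater at the −y end, in lane 3. Its switch is near (391,227). The other round things are red (331,147) and (356,162), and yellow (390,160) and (440,266), so they are not meant. Next I measure and take one close crop.

```bash
python3 - <<'E'
from h import *
im={n:cv2.imread(f"pics/{n}0.png") for n in("top","side")}
i=im["top"];d=np.load("pics/top0.npy")
# points from depth -> block top by height
c=optics.camera_info("top");K=c["intrinsics"];V=c["view"]
v,u=np.mgrid[0:400,0:640];P=np.stack([(u-K[0,2])/K[0,0]*d,-(v-K[1,2])/K[1,1]*d,-d],-1)
W=(P-V[:3,3])@V[:3,:3]
roi=np.zeros(d.shape,bool);roi[175:265,278:412]=1
m=((W[...,2]>.025)&roi&(d>0)).astype(np.uint8)
cs=max(cv2.findContours(m,0,2)[0],key=cv2.contourArea)
pts=np.array([cast("top",*p[0],.036)[:2] for p in cs],np.float32)
r=cv2.minAreaRect(pts);print("block",r)
# block faces by brightness too
hsv=cv2.cvtColor(i,cv2.COLOR_BGR2HSV)
g=((hsv[...,2]>70)&(hsv[...,2]<175)&roi).astype(np.uint8);
for s in [(307,244),(335,238),(362,233),(391,227)]:
    x,y=s;w=g.copy()*0;w[y-13:y+13,x-11:x+11]=g[y-13:y+13,x-11:x+11]
    n,l,st,ce=cv2.connectedComponentsWithStats(w);k=1+np.argmax(st[1:,4])
    zz=W[...,2][l==k]
    print("switch",ce[k],st[k],cast("top",*ce[k],.05),zz.min(),zz.max())
b=((hsv[...,2]<60)&roi).astype(np.uint8);n,l,st,ce=cv2.connectedComponentsWithStats(b)
for k in range(1,n):
    if st[k,4]>40:print("dark",ce[k],st[k],np.percentile(W[...,2][l==k],[20,80]),cast("top",*ce[k],.07))
A=cv2.resize(i[175:265,280:415],None,fx=5.5,fy=5.5,interpolation=2)[:,:740]
B=cv2.resize(im["side"][170:295,245:405],None,fx=4,fy=4,interpolation=2)
cv2.imwrite("pics/ctop.png",A);cv2.imwrite("pics/cside.png",B)
E
```

```text
block ((0.564163088798523, -0.025180667638778687), (0.1493666172027588, 0.29877182841300964), 9.955628395080566)
switch [306.92125984 246.0984252 ] [300 235  18  22 254] [0.49640868 0.07054025 0.05      ] -0.0026385555306757675 0.05912817936205877
switch [334.80991736 240.39256198] [328 229  18  22 242] [5.09413443e-01 1.57402826e-04 5.00000000e-02] -0.0003039935084965671 1.0018945737678469
switch [362.56198347 235.08677686] [355 224  18  22 242] [ 0.52145779 -0.07005903  0.05      ] -0.0007782372227684806 0.060295358525180365
switch [390.31578947 229.28340081] [383 218  19  22 247] [ 0.53478961 -0.14052564  0.05      ] -0.0015605152581576443 1.0018945737678469
dark [382.41353383 197.21052632] [375 188  17  17 133] [0.06933054 0.07867338] [ 0.61400094 -0.12055913  0.07      ]
dark [355.12444444 202.27555556] [347 194  17  17 225] [0.05246304 0.05529477] [ 0.6025112 -0.0520198  0.07     ]
dark [327.84615385 207.36120401] [317 198  23  19 299] [0.07439366 0.07738266] [0.59099903 0.01631559 0.07      ]
dark [299.91735537 212.61983471] [295 205  11  16 121] [0.07017111 0.07298915] [0.57911401 0.08609724 0.07      ]
dark [397.12244898 252.48979592] [384 250  27   6  49] [0.00732117 0.01082811] [ 0.47640601 -0.15101576  0.07      ]
```

View pics/ctop.png

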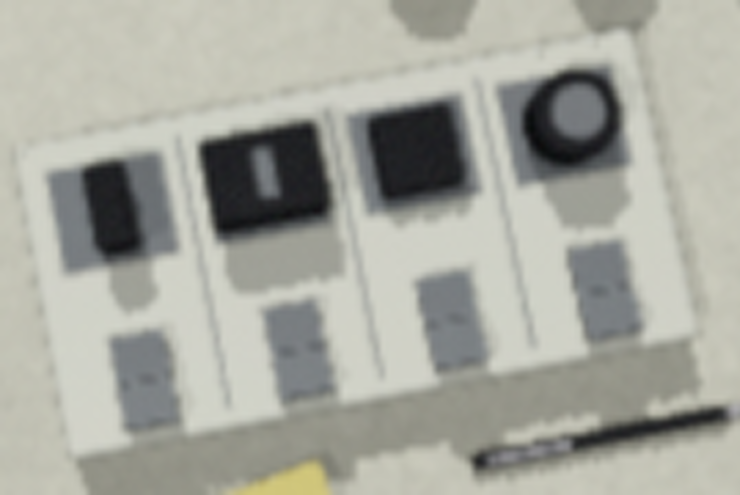

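View pics/cside.png

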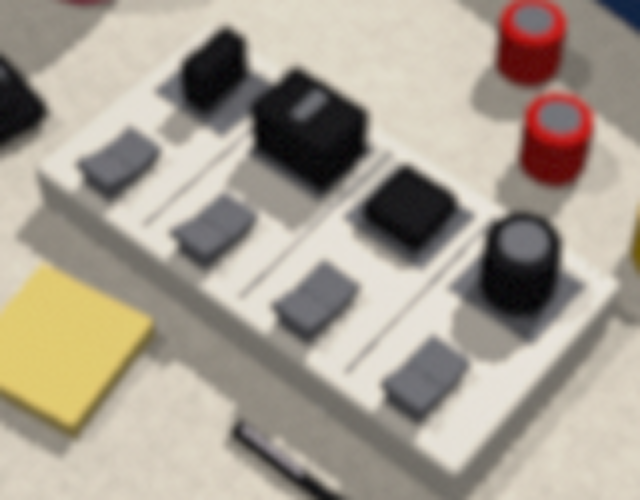

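Lane 3 is confirmed: the round black plug sits at crop (572,115) with its switch hinge at crop (605,291), and all four rockers look alike. Now the target position.

```bash
python3 - <<'E'
from h import *
f=lambda x,y,z:cast("top",280+x/5.5-.4,175+y/5.5-.4,z)
h=[f(*p,.048) for p in((148,381),(300,350),(452,322),(605,291))]
print(np.array(h));print("socket",[f(*p,.036) for p in((565,125),)])
g=lambda x,y,z:cast("side",245+x/4-.4,170+y/4-.4,z)
print("side h3,h0",g(426,378,.048),g(118,162,.048))
C=np.array([.564,-.0252]);
for a in(9.96,10.3):
    a=np.radians(a);X=np.array([np.cos(a),np.sin(a)]);Y=np.array([-X[1],X[0]])
    print("model sw3",C-.04*X-.108*Y,"h3 in block",[(h[3][:2]-C)@X,(h[3][:2]-C)@Y],"h0",[(h[0][:2]-C)@X,(h[0][:2]-C)@Y])
E
```

```text
[[ 0.50204669  0.07157398  0.048     ]
 [ 0.51493421  0.00162971  0.048     ]
 [ 0.52648391 -0.0684761   0.048     ]
 [ 0.539435   -0.13928167  0.048     ]]
socket [array([ 0.61876302, -0.12603484,  0.036     ])]
side h3,h0 [ 0.53840999 -0.1404444   0.048     ] [0.50028281 0.07210941 0.048     ]
model sw3 [ 0.5432826  -0.13849073] h3 in block [np.float64(-0.043926413115610234), np.float64(-0.10811353867180393)] h0 [np.float64(-0.04428151114840949), np.float64(0.10603095391137504)]
model sw3 [ 0.54395524 -0.13861167] h3 in block [np.float64(-0.044567194598590584), np.float64(-0.10785097208163799)] h0 [np.float64(-0.04365153483726054), np.float64(0.10629185727653029)]
```

Emit:
send_rows(
  motion=[
    [[0, 0, 0, 0, 0, -0.14, -1], [0, 0, 0, 0, 0, -0.14, -1], [0, 0, 0, 0, 0, -0.14, -1], [0, 0, 0, 0, 0, -0.12, -1], [0, 0, 0, 0, 0, 0, -1]],
  ],
)

```text
time: 0.6
ee_pos: [0.216, 0.5839, 0.2269]
orientation: [-0.103, 0.995, -0.003, -0.002]
ft_force: [0.9, 0.1, 0.1]
finger_gap: 0.0125
```

Emit:
send_rows(
  motion=[
    [[-0.009, -0.045, 0, 0, 0, 0.02, -1], [-0.009, -0.045, 0, 0, 0, 0, -1], [-0.009, -0.045, 0, 0, 0, 0, -1], [-0.009, -0.045, 0, 0, 0, 0, -1], [-0.009, -0.045, 0, 0, 0, 0, -1], [-0.009, -0.045, 0, 0, 0, 0, -1], [-0.009, -0.045, 0, 0, 0, 0, -1], [-0.009, -0.045, 0, 0, 0, 0, -1]],
  ],
)

```text
time: 1.4
ee_pos: [0.3504, 0.2339, 0.2249]
orientation: [-0.082, 0.997, -0.005, -0.003]
ft_force: [0.9, -0.7, 0.4]
finger_gap: -0.0001
```

Emit:
send_rows(
  motion=[
    [[-0.009, -0.045, 0, 0, 0, 0, -1], [-0.009, -0.045, 0, 0, 0, 0, -1], [-0.009, -0.045, 0, 0, 0, 0, -1], [-0.009, -0.045, 0, 0, 0, 0, -1], [-0.009, -0.045, 0, 0, 0, 0, -1], [-0.009, -0.045, 0, 0, 0, 0, -1], [0, 0, 0, 0, 0, 0, -1]],
  ],
)

```text
time: 2.1
ee_pos: [0.4478, -0.0404, 0.2275]
orientation: [-0.066, 0.998, -0.005, -0.001]
ft_force: [-0.7, 0.4, 0.4]
finger_gap: -0.0001
```

Emit:
send_rows(
  motion=[
    [[-0.02, -0.037, 0, 0, 0, -0.045, -1], [-0.02, -0.037, 0, 0, 0, 0, -1], [-0.02, -0.037, 0, 0, 0, 0, -1], [0, 0, 0.04, 0, 0, 0, -1], [0, 0, 0.04, 0, 0, 0, -1], [0, 0, 0.03, 0, 0, 0, -1], [0, 0, 0, 0, 0, 0, -1]],
  ],
)

```text
time: 2.8
ee_pos: [0.5278, -0.144, 0.1155]
orientation: [-0.077, 0.997, -0.005, 0.0]
ft_force: [-0.7, -0.3, -0.3]
finger_gap: -0.0001
```

```bash
cat > s.py <<'E'
from h import *
import sys
from scipy.spatial.transform import Rotation as R
s=status.read_state();M=R.from_quat(s["orientation"]).as_matrix()
p=np.array(s["ee_pos"]);a=np.radians(10.1);X=np.array([np.cos(a),np.sin(a),0]);Y=np.array([-X[1],X[0],0]);H=np.array([.539,-.140,.048])
print("t",s["time"],"ee",p.round(4),"F",s["ft_force"].round(2),"block-frame off from hinge mm",((p-H)@np.c_[X,Y,[0,0,1]]*1e3).round(1))
print("yaw err deg",np.degrees(np.arctan2(M[1,1],M[0,1]))-100.1,"tilt",M[:,2].round(4))
for k in("near","far"):
    t=H+X*(-17 if k=="near" else 17)*1e-3;t[2]=p[2];print(k,"tool shift mm",(M.T@(t-p)*1e3).round(1))
if len(sys.argv)>1:
    out=[]
    for n in("top","side"):
        i,_=optics.capture(n);u,v=proj(n,H).astype(int);out.append(cv2.resize(i[v-45:v+30,u-50:u+50],(400,300),interpolation=2))
    cv2.imwrite(sys.argv[1],np.hstack(out))
E
python3 s.py pics/a.png
```

```text
t 2.8 ee [ 0.5278 -0.144   0.1155] F [-0.66 -0.25 -0.29] block-frame off from hinge mm [-11.7  -1.9  67.5]
yaw err deg -1.2426082291136993 tilt [ 0.0013 -0.0093 -1.    ]
near tool shift mm [ 5.4  1.8 -0. ]
far tool shift mm [-28.6   2.6  -0. ]
```

View pics/a.png

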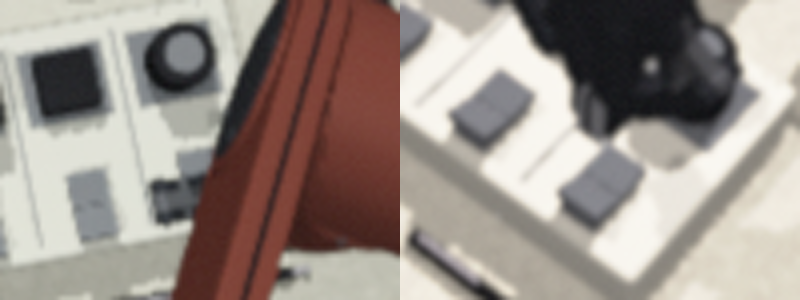

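The side crop shows the shut fingers hanging above rocker 3, with hinge at (600,185) and the tip near (590,130). I'll correct the position, then descend to just above the rocker.

Emit:
send_rows(
  motion=[
    [[0.0055, 0.002, 0, 0, 0, -0.02, -1], [0, 0, 0.015, 0, 0, 0, -1], [0, 0, 0.015, 0, 0, 0, -1], [0, 0, 0.012, 0, 0, 0, -1], [0, 0, 0, 0, 0, 0, -1]],
  ],
)

```text
time: 3.4
ee_pos: [0.5295, -0.1452, 0.0822]
orientation: [-0.088, 0.996, -0.009, 0.009]
ft_force: [-0.1, 0.1, -0.8]
finger_gap: 0.0003
```

```bash
python3 s.py pics/b.png
```

```text
t 3.4 ee [ 0.5295 -0.1452  0.0822] F [-0.09  0.13 -0.84] block-frame off from hinge mm [-10.3  -3.4  34.2]
yaw err deg 0.04328700005335406 tilt [ 0.0192 -0.0169 -0.9997]
near tool shift mm [ 6.7  3.4 -0.2]
far tool shift mm [-27.3   3.4   0.4]
```

View pics/b.png

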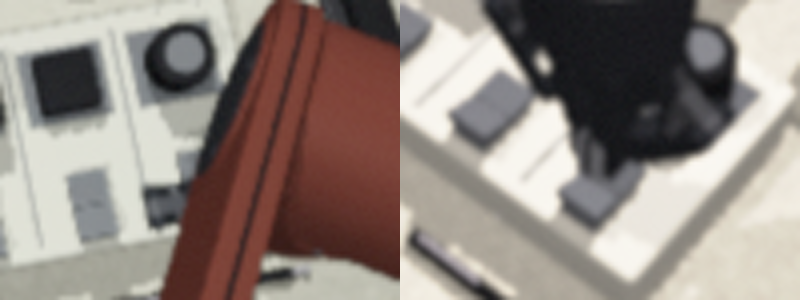

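```bash
cat >> s.py <<'E'
T=np.c_[-X,Y,[0,0,-1]]
print("rot needed (tool rad)",R.from_matrix(M.T@T).as_rotvec().round(3),"gap",round(s["finger_gap"],4))
E
python3 s.py
```

```text
t 3.5 ee [ 0.5304 -0.1456  0.0838] F [ 0.36  0.16 -0.52] block-frame off from hinge mm [-9.4 -4.  35.8]
yaw err deg 0.04826527960003091 tilt [ 0.021  -0.0177 -0.9996]
near tool shift mm [ 7.6  4.  -0.2]
far tool shift mm [-26.4   3.9   0.4]
rot needed (tool rad) [-0.021  0.018  0.001] gap 0.0001
```

Emit:
send_rows(
  motion=[
    [[0.007, 0.0035, 0, 0, 0, 0, -1], [0, 0, 0, 0, 0, 0, -1]],
  ],
)

```text
time: 3.7
ee_pos: [0.5228, -0.1434, 0.084]
orientation: [-0.088, 0.996, -0.01, 0.01]
ft_force: [-0.2, 1.1, -0.2]
finger_gap: -0.0001
```

```bash
python3 s.py
```

```text
t 3.7 ee [ 0.5228 -0.1434  0.084 ] F [-0.18  1.07 -0.18] block-frame off from hinge mm [-16.5  -0.5  36. ]
yaw err deg 0.037363842270167424 tilt [ 0.0214 -0.0179 -0.9996]
near tool shift mm [ 0.5  0.5 -0. ]
far tool shift mm [-33.5   0.5   0.6]
rot needed (tool rad) [-0.021  0.018  0.001] gap -0.0001
```

Emit:
send_rows(
  motion=[
    [[0, 0, 0, -0.02, 0.018, 0, -1], [0, 0, 0.01, 0, 0, 0, -1], [0, 0, 0.01, 0, 0, 0, -1], [0, 0, 0, 0, 0, 0, -1]],
  ],
)

```text
time: 4.1
ee_pos: [0.5236, -0.1439, 0.0636]
orientation: [-0.088, 0.996, -0.0, 0.0]
ft_force: [-1.1, 0.0, 0.7]
finger_gap: -0.0003
```

```bash
python3 s.py
```

```text
t 4.1 ee [ 0.5236 -0.1439  0.0636] F [-1.08  0.03  0.67] block-frame off from hinge mm [-15.9  -1.2  15.6]
yaw err deg 0.03142722719515234 tilt [ 8.e-04 -9.e-04 -1.e+00]
near tool shift mm [ 1.1  1.2 -0. ]
far tool shift mm [-32.9   1.1   0. ]
rot needed (tool rad) [-0.001  0.001  0.001] gap -0.0003
```

Emit:
send_rows(
  motion=[
    [[0.001, 0.001, 0.004, 0, 0, 0, -1], [0, 0, 0.004, 0, 0, 0, -1], [0, 0, 0.003, 0, 0, 0, -1]],
  ],
)

```text
time: 4.4
ee_pos: [0.5218, -0.1431, 0.0514]
orientation: [-0.088, 0.996, -0.0, -0.0]
ft_force: [-1.6, 0.1, 2.9]
finger_gap: -0.0
```

Emit:
send_rows(
  motion=[
    [[0, 0, 0.002, 0, 0, 0, -1], [0, 0, 0.002, 0, 0, 0, -1]],
  ],
)

```text
time: 4.6
ee_pos: [0.5215, -0.1432, 0.0471]
orientation: [-0.088, 0.996, -0.0, -0.001]
ft_force: [-2.9, -0.1, 4.3]
finger_gap: 0.0001
```

Emit:
send_rows(
  motion=[
    [[0, 0, 0.0005, 0, 0, 0, -1]],
  ],
)

```text
time: 4.7
ee_pos: [0.5215, -0.1432, 0.0467]
orientation: [-0.088, 0.996, -0.0, -0.001]
ft_force: [-3.0, -0.5, 5.9]
finger_gap: -0.0004
```

Emit:
send_rows(
  motion=[
    [[0, 0, -0.006, 0, 0, 0, -1], [0, 0, -0.015, 0, 0, 0, -1], [0, 0, -0.015, 0, 0, 0, -1], [0, 0, 0, 0, 0, 0, -1]],
  ],
)

```text
time: 5.1
ee_pos: [0.5227, -0.1431, 0.086]
orientation: [-0.088, 0.996, -0.001, 0.0]
ft_force: [1.6, 0.8, 0.2]
finger_gap: 0.0005
```

```bash
python3 s.py pics/c.png
```

```text
t 5.1 ee [ 0.5227 -0.1431  0.086 ] F [1.65 0.75 0.16] block-frame off from hinge mm [-16.6  -0.2  38. ]
yaw err deg 0.04192256038032838 tilt [ 0.001  -0.0011 -1.    ]
near tool shift mm [ 0.4  0.2 -0. ]
far tool shift mm [-33.6   0.2   0. ]
rot needed (tool rad) [-0.001  0.001  0.001] gap 0.0005
```

View pics/c.png

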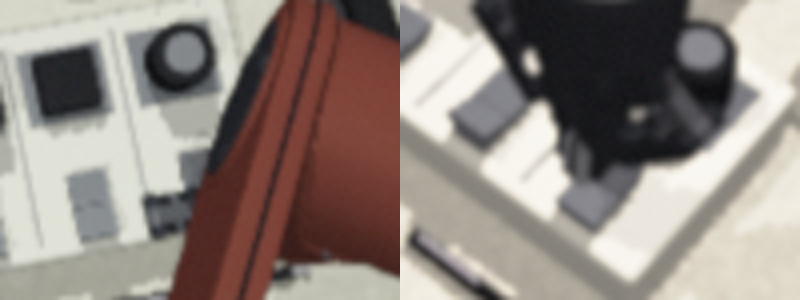

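Off: the near half now lies low at side crop (590,205), with a thinner front face than the neighbours, and the far half stands up. It went off at about t=4.6, so I aim to press on at about t=7.7.

Emit:
send_rows(
  motion=[
    [[-0.017, 0, 0, 0, 0, 0, -1], [-0.017, 0, 0, 0, 0, 0, -1], [0, 0, 0, 0, 0, 0, -1], [0, 0, 0, 0, 0, 0, -1]],
  ],
)

```text
time: 5.6
ee_pos: [0.5536, -0.1358, 0.0817]
orientation: [-0.088, 0.996, 0.001, -0.003]
ft_force: [0.1, 0.7, 0.4]
finger_gap: 0.0001
```

```bash
python3 s.py pics/d.png
```

```text
t 5.6 ee [ 0.5536 -0.1358  0.0817] F [0.09 0.66 0.4 ] block-frame off from hinge mm [15.1  1.6 33.7]
yaw err deg 0.030237265075072628 tilt [-0.0054  0.0015 -1.    ]
near tool shift mm [32.1 -1.5  0.2]
far tool shift mm [-1.9 -1.6 -0. ]
rot needed (tool rad) [ 0.002 -0.005  0.001] gap 0.0001
```

View pics/d.png

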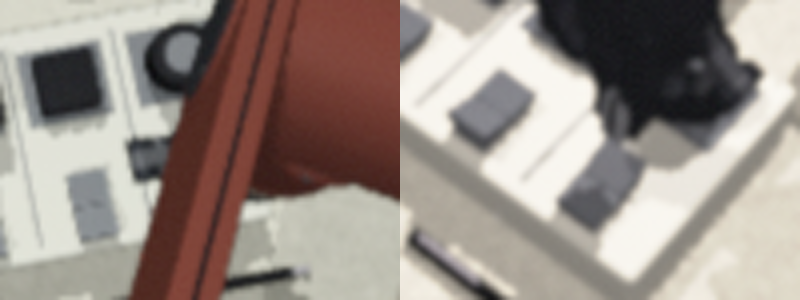

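The side crop shows it clearly: the near half is level at (590,200) and the far half raised at (615,160), so it is off. I descend, wait, then press the far half.

Emit:
send_rows(
  motion=[
    [[-0.002, -0.0015, 0, 0, -0.005, 0, -1], [0, 0, 0.009, 0, 0, 0, -1], [0, 0, 0.008, 0, 0, 0, -1], [0, 0, 0, 0, 0, 0, -1], [0, 0, 0, 0, 0, 0, -1], [0, 0, 0, 0, 0, 0, -1], [0, 0, 0, 0, 0, 0, -1], [0, 0, 0, 0, 0, 0, -1]],
  ],
)

```text
time: 6.5
ee_pos: [0.5537, -0.1373, 0.0623]
orientation: [-0.088, 0.996, 0.002, -0.001]
ft_force: [1.1, -0.1, 0.2]
finger_gap: 0.0001
```

```bash
python3 s.py
```

```text
t 6.5 ee [ 0.5537 -0.1373  0.0623] F [ 1.07 -0.11  0.18] block-frame off from hinge mm [14.9  0.1 14.3]
yaw err deg -0.054014533240476226 tilt [-0.002   0.0031 -1.    ]
near tool shift mm [31.9 -0.1  0. ]
far tool shift mm [-2.1 -0.1 -0. ]
rot needed (tool rad) [ 0.003 -0.001 -0.001] gap 0.0001
```

Emit:
send_rows(
  motion=[
    [[-0.0025, 0, 0, 0, 0, 0, -1], [0, 0, 0, 0, 0, 0, -1], [0, 0, 0, 0, 0, 0, -1], [0, 0, 0, 0, 0, 0, -1], [0, 0, 0, 0, 0, 0, -1], [0, 0, 0.004, 0, 0, 0, -1], [0, 0, 0.004, 0, 0, 0, -1], [0, 0, 0.002, 0, 0, 0, -1]],
  ],
)

```text
time: 7.3
ee_pos: [0.5582, -0.1371, 0.0534]
orientation: [-0.088, 0.996, 0.001, 0.001]
ft_force: [1.5, 2.0, 3.2]
finger_gap: -0.0003
```

Emit:
send_rows(
  motion=[
    [[0, 0, 0.002, 0, 0, 0, -1], [0, 0, 0.0015, 0, 0, 0, -1]],
  ],
)

```text
time: 7.5
ee_pos: [0.5589, -0.1369, 0.0499]
orientation: [-0.088, 0.996, 0.001, 0.002]
ft_force: [0.2, 1.2, 1.6]
finger_gap: -0.0
```

Emit:
send_rows(
  motion=[
    [[0, 0, 0.002, 0, 0, 0, -1], [0, 0, 0.001, 0, 0, 0, -1]],
  ],
)

```text
time: 7.7
ee_pos: [0.5591, -0.1368, 0.0469]
orientation: [-0.088, 0.996, 0.001, 0.002]
ft_force: [-0.1, 0.0, 5.8]
finger_gap: 0.0001
```

The depth and force match the first press (5.8 N at z=46.9 mm). Now I withdraw.

Emit:
send_rows(
  motion=[
    [[0, 0, -0.006, 0, 0, 0, -1], [0, 0, -0.02, 0, 0, 0, -1], [0, 0, -0.04, 0, 0, 0, -1], [0, 0, -0.04, 0, 0, 0, -1], [0, 0, -0.04, 0, 0, 0, -1], [0.03, 0.03, -0.02, 0, 0, 0, -1], [0.03, 0.03, 0, 0, 0, 0, -1], [0.03, 0.03, 0, 0, 0, 0, -1]],
  ],
)

```text
time: 8.5
ee_pos: [0.4498, -0.0655, 0.218]
orientation: [-0.086, 0.996, 0.002, -0.003]
ft_force: [-0.5, -0.4, 0.3]
finger_gap: -0.0002
```

Emit:
send_rows(
  motion=[
    [[0, 0.045, 0, 0, 0, 0, -1], [0, 0.045, 0, 0, 0, 0, -1], [0, 0.045, 0, 0, 0, 0, -1], [0, 0.045, 0, 0, 0, 0, -1], [0, 0.045, 0, 0, 0, 0, -1], [0, 0.045, 0, 0, 0, 0, -1], [0, 0.045, 0, 0, 0, 0, -1], [0, 0, 0, 0, 0, 0, -1]],
  ],
)

```text
time: 9.3
ee_pos: [0.3868, 0.2553, 0.2202]
orientation: [-0.084, 0.996, 0.0, -0.004]
ft_force: [-0.3, -0.6, 0.3]
finger_gap: 0.0002
```

```bash
python3 - <<'E'
from h import *
a,_=optics.capture("top");b,_=optics.capture("side")
o=[cv2.resize(a[170:270,275:415],(400,286),interpolation=2),cv2.resize(b[170:290,240:408],(400,286),interpolation=2)]
cv2.imwrite("pics/e.png",np.hstack(o));s=status.read_state();print(s["time"],s["ee_pos"],s["ft_force"])
E
```

```text
9.4 [0.38781819 0.25182923 0.21989895] [-0.28971601  0.6662173   0.27328572]
```

View pics/e.png

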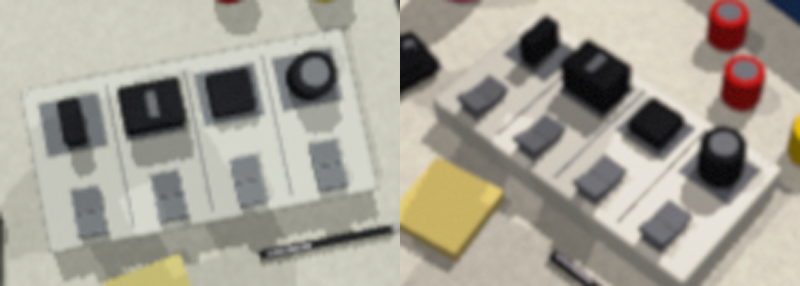

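All four rockers look alike again, with rocker 3 at side crop (665,225), and the plugs have not moved. One numeric check against the first picture, then I hand in.

```bash
python3 - <<'E'
from h import *
b,d=optics.capture("side");a=cv2.imread("pics/side0.png");d0=np.load("pics/side0.npy")
a=np.array([.175,-.985])
for k in range(4):
    p=np.array([.539,-.140,.05])+np.array([-.1755,.9845,0])*.0725*(3-k)
    u,v=proj("side",p).round().astype(int)
    e=(d-d0)[v-8:v+9,u-8:u+9];print(k,"depth change mm median abs, p95:",(np.median(abs(e))*1e3).round(2),(np.percentile(abs(e),95)*1e3).round(2))
print(status.read_state()["ft_force"]);print(bot.finish_job())
E
```

```text
0 depth change mm median abs, p95: 1.42 4.64
1 depth change mm median abs, p95: 1.6 4.61
2 depth change mm median abs, p95: 1.5 4.16
3 depth change mm median abs, p95: 1.22 4.16
[0.79286092 0.21586821 0.02609426]
the job is handed in; nothing more can be done
None
```

I restarted the repeater and handed the job in at about 9.5 s on the robot's clock; the hand-in gave no verdict. The repeater is the round black plug on socket 3, at the −y end, so I used rocker 3.

- **Off:** I pressed the near half down with the fingers shut, to z ≈ 46.7 mm at about 5.9 N. A side picture then showed the near half level and the far half raised.
- **On:** I pressed the far half down about 3 s later, to z ≈ 46.9 mm at about 5.8 N. Then I withdrew up and to the side.
- **Last checks:** All four rockers looked alike again and the plugs had not moved. Depth changes since the first picture were about the same at every switch, with a median of 1.2–1.6 mm. The force reading was at noise level.
- **What did not go exactly as planned:** Some moves fell a few mm short or tilted slightly, and I corrected these before pressing. The force readings have about 1 N of noise. No check failed or disagreed.

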